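Load the curing unit and start its cycle

ROBOT

A 6-joint arm with a two-finger parallel gripper is mounted at the origin on the work surface. World frame = base frame: x ahead of the robot, y to its left, z up, the work surface at z = 0. Lengths are in mm, angles in degrees, forces in N, time in s.
With the tool pointing down it reaches from about 300 to 850 mm from the base axis. Payload 4.2 kg.
Tool frame: the origin (TCP) lies midway between the tips of the shut fingers; the grasp point (between the pads) lies 19 mm behind it; z points along the fingers, y is the line along which they close (so a half turn about z gives the same grasp; the last joint's range is limited). The gripper opens to 91 mm and grips with 3 to 60 N. Pads are 32 mm wide; open, the fingers measure 118 mm over their backs; the gripper's body (76 mm by 178 mm) begins 60 mm behind the grasp point.
Start: joints at [73.224, 18.312, 89.639, -0, 72.044, -1.146], TCP at [154.923, 553.753, 213.976] pointing down, gripper open.
Joint ranges: [-177.97, 177.97], [-48.28, 115.42], [12.27, 149.76], [-77.06, 257.06], [2.81, 150.46], [-146.56, 146.56]. Speed limits (degrees/s): [147.25, 147.25, 180, 180, 180, 180].

INTERFACE

Orientations are given as [roll, pitch, yaw] about the fixed x, y, z axes, in that order (R = Rz(yaw) Ry(pitch) Rx(roll)).
In Python, from workcell import env gives the robot as it stands.
- The arm moves only by the tool send_rows, never from a script. Its argument "steps" is a list that holds one entry, the list of rows, each a list of 5 numbers: the shift along the tool's x, y, z scaled (see below), then the turn about the tool's z scaled (see below), then the opening, from 0 (shut) to 1 (fully open). In form: [[[dx, dy, dz, yaw, fingers], ...]]. A call has 1 to 5 rows; each row shifts and turns the commanded pose from where the row before left it, along the tool's axes as they then stand; what a row does not reach is not made up. The controller multiplies each number of a shift by 0.04 m and each number of a turn by 0.12 rad. A row lasts 1/12 s, in which the tool goes at most 41.7 mm and 7.16 degrees, less where a joint would pass 70% of its speed; a pose out of reach is approached as far as the arm can. A call with a number of a shift or a turn outside -1 to 1 is refused whole. A call with a gripper value outside its range is refused whole. The fingers move at their own pace and stop on an object; "squeeze" is the grip in N (left out, the last holds). Time passes only in rows, so rows that do not move let the fingers close. It gives the time, the measured TCP pose, the force, the opening and the grip force at its end, in the units of the state.
- env.state(): the state, without advancing time (a new reading comes with each control period).
- env.grab_frame(name): name is "scene" or "top" or "wrist"; returns a dict with "pixels" (480x640x3 uint8, red, green, blue), "depth" (480x640 float32, mm along the optical axis (not along the pixel's ray), 0 where there is no reading), "intrinsics" (3x3 intrinsics, pixels), "cam_to_world" (4x4, takes a point from camera to world coordinates). Camera axes: x right, y down, z forward; pixel columns grow to the right and rows downward; lengths in mm; the calibration is good to about 2 mm. A picture is of the moment at which its call begins.
- env.job_done(): hands the job in; it is judged then, once.
The state is a dict: "time_s": time; "qpos": joint angles; "qvel": joint speeds; "effort": joint torques, N m; "ee_pos": TCP position; "ee_rot": TCP orientation; "force": force on the tool from outside, world axes, zero at the start; "torque": the same for the moment, N m; "gripper_width": finger opening in mm; "gripper_force": force on a finger pad.
Only numpy, scipy, OpenCV 4.12 (cv2) and the standard library are available. Lean on these libraries where they do the work, as an engineer would, in place of code of your own. Each camera call takes 0.05 s, during which the arm holds its last target. There are 200 camera calls.

TASK

Push the tray with the dental cast all the way into the curing unit, so that its front panel is flush, and then lower the unit's lid fully shut. With the lid down, start the cycle on the console: press the triangular key, then the round key, then the long bar key, one at a time, each right down and released. Do not press any other key, and leave the other things on the bench where they are.

Things in the scene. Friction and masses are not known exactly. Their poses are not given: they have to be found in the camera images.
- unit: white curing unit fixed to the bench, 260 (x) x 150 mm (y); origin: centre of underside, front to -x. Deck top at z = 12 mm; two rails 14 mm high, 102 apart, on its front half. Rear half: chamber open at front and top, side walls 73 mm high, 102 apart, from x = +10 mm (plane the tray's panel must be flush with) to the rear wall, inner face at x = +115 mm
- tray: loose aluminium tray 105 (x) x 90 x 22 mm with a plaster dental cast (38 high), 0.25-0.5 kg; at its -x end a flat panel 66 high, 90 wide, 6 thick. Origin: centre of underside. It rests on the unit's deck between the rails, 45 to 85 mm short of home, and slides along the unit's +x until its rear end meets the chamber's rear wall; the panel is then flush
- tray_front (a point): centre of the outer (-x) face of the tray's panel, 33 mm above the tray's underside; fully home it is at x = +10 mm in the unit's frame
- lid (a joint): hinge angle of the curing unit's flat lid: 0 = shut, grows as it opens; it starts 1.0 to 1.2 rad open. The stiff hinge (0.26 N m) holds the lid wherever it is left, so it must be pushed all the way down
- lid_hinge (a point): on the lid's hinge axis (parallel to the unit's y) at the rear of the unit, level with the lid's underside, at x = +130, z = +85.5 mm in the unit's frame; the frame turns with the lid
- lid_edge (a point): middle of the free edge of the lid on its outer (upper) face; the lid is a plain slab 125 mm from hinge to free edge, 138 wide, 10 thick, mass 0.3 kg; shut, the free edge lies to the front (-x) and its top face is 95.5 mm above the bench
- console: grey control console fixed to the bench, beside the unit, 180 (x) x 280 (y) x 50 mm high plus a low step behind; origin at the centre of its underside. On its top are five spring keys in two rows, three at the back (x = +40 mm, y = -88, 0, +88 mm) and two in front (x = -40 mm, y = -55, +55 mm)
- key_round_top (a point): centre of the top face of the round key (44 mm diameter), 68 mm above the bench with the key up; frame parallel to the console's; moves down with the key. The five keys are all white and can be in any of the console's five places
- key_round (a joint): joint of the round key (44 mm diameter): 0 = up, grows as pressed, 0.007 m = fully down. Spring: starts to give at 1.5 N, fully down at 5 N; springs back when released
- key_square_top (a point): centre of the top face of the square key (42 mm), 68 mm above the bench with the key up; frame parallel to the console's; moves down with the key. The five keys are all white and can be in any of the console's five places
- key_square (a joint): joint of the square key (42 mm): 0 = up, grows as pressed, 0.007 m = fully down. Spring: starts to give at 1.5 N, fully down at 5 N; springs back when released
- key_triangle_top (a point): centre of the top face of the triangular key (equal sides of 54 mm; this point is the middle of the triangle), 68 mm above the bench with the key up; frame parallel to the console's; moves down with the key. The five keys are all white and can be in any of the console's five places
- key_triangle (a joint): joint of the triangular key (equal sides of 54 mm; this point is the middle of the triangle): 0 = up, grows as pressed, 0.007 m = fully down. Spring: starts to give at 1.5 N, fully down at 5 N; springs back when released
- key_bar_top (a point): centre of the top face of the long bar key (70 mm along the console's y, 26 mm along x), 68 mm above the bench with the key up; frame parallel to the console's; moves down with the key. The five keys are all white and can be in any of the console's five places
- key_bar (a joint): joint of the long bar key (70 mm along the console's y, 26 mm along x): 0 = up, grows as pressed, 0.007 m = fully down. Spring: starts to give at 1.5 N, fully down at 5 N; springs back when released
- key_cross_top (a point): centre of the top face of the cross-shaped key (52 mm across, arms 17 mm wide), 68 mm above the bench with the key up; frame parallel to the console's; moves down with the key. The five keys are all white and can be in any of the console's five places
- key_cross (a joint): joint of the cross-shaped key (52 mm across, arms 17 mm wide): 0 = up, grows as pressed, 0.007 m = fully down. Spring: starts to give at 1.5 N, fully down at 5 N; springs back when released
- bottle: bystander, to be left alone: white bottle, 50 mm diameter, 100 high, left of the unit, standing loose on the bench; origin on its underside
- brush: bystander, to be left alone: brush 160 mm long, lying left of the unit; loose
- bowl: bystander, to be left alone: blue bowl, 100 mm diameter, 45 high, right of the console, standing loose on the bench; origin on its underside
- spatula: bystander, to be left alone: spatula 190 mm long, lying on the robot's side of the console; loose

How it is judged (in metres and radians):
On the way, in this order (a step that is already met when the one before it is completed fails the run):
1. the tray is pushed fully home (x of tray_front in the frame of unit above 0.004 m and z of tray in the frame of unit below 0.018 m and angle between tray's own z axis and vertical below 0.06 rad), for 0.1 s.
2. the lid is lowered shut over the tray (all of step 1 and value of joint lid below 0.06 rad), for 0.1 s.
3. the triangle key is pressed down, tray home and lid shut (all of step 2 and value of joint key_triangle above 0.0045 m), for 0.05 s.
4. the round key is pressed down, tray home and lid shut (all of step 2 and value of joint key_round above 0.0045 m), for 0.05 s.
5. the bar key is pressed down, tray home and lid shut (all of step 2 and value of joint key_bar above 0.0045 m), for 0.05 s.
At the end, for the whole second after the job is handed in: the tray stands on the deck, upright, its front panel flush with the chamber's front within 6 mm; the lid is shut (within 0.06 rad); all five keys are released (within 1.5 mm of up). On the way, in order: tray home, lid shut, triangular, round and bar key each pressed at least 4.5 mm (all of step 2 and value of joint each of key_round, key_square, key_triangle, key_bar, key_cross below 0.0015 m and linear speed of tray below 0.02 m/s); the robot touches nothing.
It fails at once if a key is pressed (over 2.5 mm) while the lid is not shut (value of joint lid above 0.1 rad and value of joint any of key_round, key_square, key_triangle, key_bar, key_cross above 0.0025 m).
It fails at once if the square or the cross-shaped key is pressed (over 2.5 mm) (value of joint any of key_square, key_cross above 0.0025 m).
It fails at once if two keys are down at once (both over 2 mm) (value of joint each of key_square, key_round above 0.002 m or value of joint each of key_triangle, key_round above 0.002 m or value of joint each of key_triangle, key_square above 0.002 m or value of joint each of key_bar, key_round above 0.002 m or value of joint each of key_bar, key_square above 0.002 m or value of joint each of key_bar, key_triangle above 0.002 m or value of joint each of key_cross, key_round above 0.002 m or value of joint each of key_cross, key_square above 0.002 m or value of joint each of key_cross, key_triangle above 0.002 m or value of joint each of key_cross, key_bar above 0.002 m).
It fails at once if a bystander is moved more than 30 mm (distance of any of bottle, brush, bowl, spatula from where it was at the start of the episode above 0.03 m).
It also fails if it takes over 56 s, if anything falls off the work surface, if the arm or the gripper's body presses on something with over 40 N, if the wrist force passes 120 N, or if a joint passes its speed limit or range.

## Working session

There is one attempt and no reset: what is moved stays moved. The work goes in short steps, Python scripts to look and compute and a tool call to move; the robot and the scene stay as the last step left them, time stands still between calls to the robot, and variables do not carry over. Pictures are saved under pics/ and viewed, at most 10 in all, crops included, and the job is handed in when it is done.

Besides the shell and the picture viewer there is one more tool, called after "Request:" by a JSON object that holds its "api" and its "payload". send_rows: Moves the arm, as the interface text tells. Shifts and turns lie within -1 to 1; 1 stands for 0.04 m of shift or 0.12 rad of turn. Its arguments: {"type":"object","properties":{"steps":{"type":"array"},"squeeze":{"type":"number"}},"required":["steps"]}

```bash
mkdir -p pics; cat > h.py <<'E'
from workcell import env
import numpy as np, cv2
def grab(n, f=None):
    g=env.grab_frame(n)
    if f: cv2.imwrite('pics/'+f, g["pixels"][:,:,::-1])
    np.savez(f'{n}.npz', **g)
    return g
def world(g):
    K=g["intrinsics"];T=g["cam_to_world"];d=g["depth"]
    v,u=np.indices(d.shape)
    P=np.stack([(u-K[0,2])/K[0,0]*d,(v-K[1,2])/K[1,1]*d,d],-1)
    W=P@T[:3,:3].T+T[:3,3]; W[d==0]=np.nan
    return W
E
python3 - <<'E'
from h import *
for n in("top","scene"):
    g=grab(n,n+"0.png"); print(n,g["cam_to_world"].round(2).tolist(),g["intrinsics"][0,0])
s=env.state(); print(s)
E
```

```text
top [[0.03, -1.0, 0.08, 432.07], [-1.0, -0.03, -0.02, -70.9], [0.02, -0.08, -1.0, 1217.38], [0.0, 0.0, 0.0, 1.0]] 473.191813817506
scene [[0.79, 0.5, -0.36, 984.97], [0.62, -0.64, 0.46, -627.82], [0.0, -0.58, -0.82, 1104.51], [0.0, 0.0, 0.0, 1.0]] 496.73390963234544
{'time_s': 0.1, 'qpos': array([ 7.32258565e+01,  1.83493687e+01,  8.96974209e+01, -1.43479347e-03,
        7.20432296e+01, -1.14637971e+00]), 'qvel': array([ 0.04379285, -0.05105249, -0.16992306, -0.03270724,  0.01270318,
        0.12604856]), 'effort': array([-6.38635811e-05, -4.13332701e+01, -2.32513350e+01,  7.28105055e-02,
        4.21895483e-02, -5.46155445e-05]), 'ee_pos': array([154.784792  , 553.32923572, 213.20392252]), 'ee_rot': array([-1.79909972e+02, -4.37058432e-04,  1.64372679e+02]), 'force': array([-0.03036174, -0.36086389, -0.26300932]), 'torque': array([-0.01346841, -0.03026262,  0.02335952]), 'gripper_force': 0.0, 'gripper_width': 91.34299892078485}
```

View pics/top0.png

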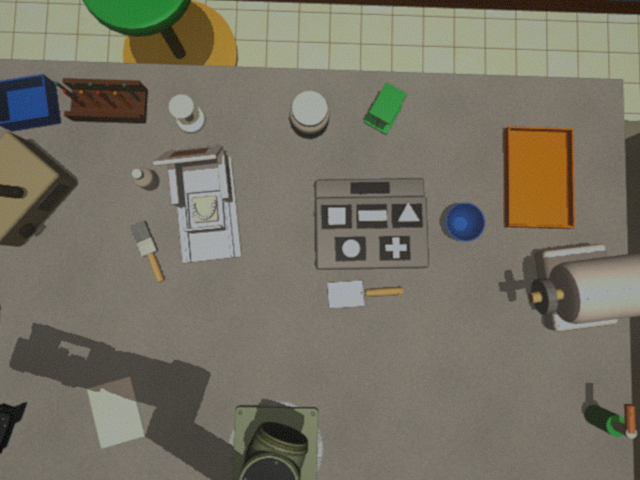

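View pics/scene0.png

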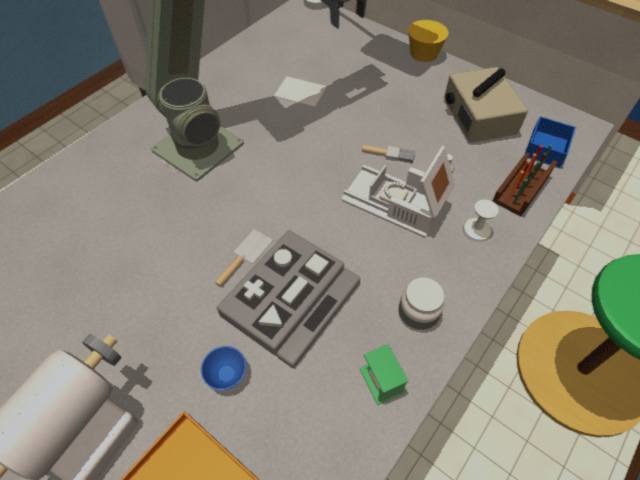

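The top view shows the unit around (205,205), open to the robot, with its lid's top edge near (190,155). The console is around (372,222). Its back row is square (337,215), bar (372,215) and triangle (407,213); its front row is round (350,248) and cross (396,247). The bottle is at (142,177), the brush at (148,250), the bowl at (465,221) and the spatula at (365,293).

```bash
python3 - <<'E'
from h import *
g=dict(np.load('top.npz'));W=world(g);px=g["pixels"];K=g["intrinsics"];T=g["cam_to_world"]
def ray(u,v,z):
    d=T[:3,:3]@np.array([(u-K[0,2])/K[0,0],(v-K[1,2])/K[1,1],1]);return T[:3,3]+d*(z-T[2,3])/d[2]
gray=px.min(2)
m=np.zeros_like(gray);m[195:265,318:428]=gray[195:265,318:428]
b=(m>165).astype(np.uint8)
n,l,st,c=cv2.connectedComponentsWithStats(b)
for i in range(1,n):
    if st[i,4]>40:
        zz=np.nanmedian(W[l==i][:,2]); print('key',st[i],c[i].round(1),ray(*c[i],68).round(1),'z',zz.round(1))
# console body
z=W[...,2]
sel=(z>42)&(z<56);sel[:, :315]=0;sel[:,430:]=0;sel[:185]=0;sel[270:]=0
r=cv2.minAreaRect(W[sel][:,:2].astype(np.float32));print('console top',r,sel.sum())
# unit
reg=np.zeros(z.shape,bool);reg[145:270,160:245]=1
for a,bb in((6,20),(20,32),(60,82)):
    s=reg&(z>a)&(z<bb); r=cv2.minAreaRect(W[s][:,:2].astype(np.float32));print(a,bb,s.sum(),r)
s=reg&(z>84);P=W[s];print('lid',s.sum(),P.min(0),P.max(0))
cv2.imwrite('pics/crop.png',cv2.resize(px[140:270,150:250,::-1],None,fx=4.6,fy=4.6,interpolation=cv2.INTER_CUBIC))
np.set_printoptions(linewidth=250,suppress=True)
print(z[145:270:4,160:246:4].round(0))
E
```

```text
console top ((542.2947998046875, -223.97935485839844), (180.2585906982422, 280.57611083984375), 2.48296856880188) 6333
6 20 3369 ((600.8434448242188, 207.37417602539062), (321.74169921875, 207.068115234375), 1.6018401384353638)
20 32 763 ((590.7982177734375, 192.8450927734375), (252.8543243408203, 136.27398681640625), 8.973641395568848)
60 82 342 ((626.2255859375, 199.98928833007812), (186.24119567871094, 139.84750366210938), 8.421794891357422)
lid 1291 [595.34711967 130.64849199  84.00070293] [737.19779326 279.72074783 206.86360913]
[[  2.  -3.   3.   2.   1.   1.  -2.   0.   4.   2.   1.   0.   4.   3.   2.  -5.   3.  -0.   0.   1.   3.   2.]
 [  5.  -2.   3.   2.   1.   2.  94. 101. 103. 113. 118. 129. 129. 138. 142. 131.   8.  -1.  -0.  -1.  -0.   5.]
 [  4. 117. 125. 127. 139. 151. 153. 163. 160. 172. 176. 174. 185. 182. 187.  83.  69.   5.   2.   1.   2.  -0.]
 [167. 171. 174. 179. 187. 193. 195. 199. 200. 200. 201. 204. 201. 200. 191.  87.  75.  18.   5.  -2.   1.   1.]
 [199. 204. 205. 205. 204. 201. 198. 203. 197.  57.  55.  50.  49.  43.  34.  88.  83.  15.  -3.   1.  nan  
[... 2356 characters left out ...]
  25.  13.  -1.  -3.]
 [  2.   0.   5.  -3.   1.   2.  12.  26.  10.  11.  14.  14.  13.  17.  12.  14.  13.  14.  30.  17.   7.  -1.]
 [  0.   2.   2.   2.  -2.  -1.  16.  25.  12.  11.  11.  16.   9.  11.  16.  15.  11.  16.  25.  15.   8.   2.]
 [ -1.   1.   7.   4.   0.   4.  14.  25.  15.  11.  14.  14.  14.  11.  16.   7.  14.  14.  16.  -0.   1.   1.]
 [  6.   0.  -1.  -2.  -0.   2.  17.  28.  12.   9.   0.   1.   2.   0.  -1.   3.  -2.   2.   4.   3.   4.   1.]
 [  2.   4.  -2.   2.   1.  -3.  -2.   3.   3.   3.  -0.  -2.  -3.   3.   2.   1.   1.   0.  -1.   5.   3.  -0.]
 [  6.   5.   0.   2.   4.   0.  -0.   1.  -0.   1.   0.  -1.   1.   0.   3.   5.   2.  -4.  -1.  -1.   2.   2.]]
```

View pics/crop.png

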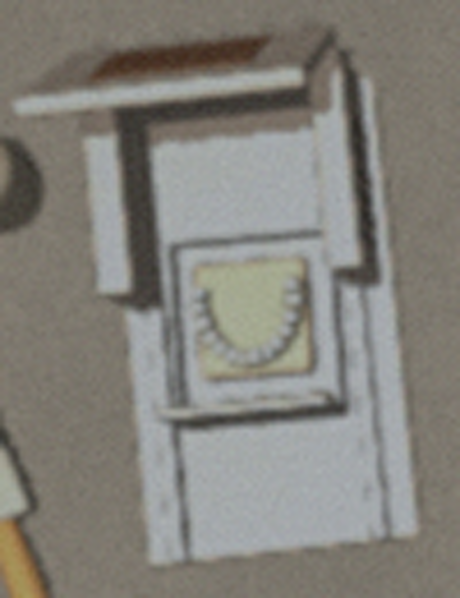

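The crop shows the deck turned a few degrees, with the tray panel's top edge from (165,412) to (335,398) in the crop and the lid's free edge at the top left. Next I'll measure the poses.

```bash
python3 - <<'E'
from h import *
g=dict(np.load('top.npz'));W=world(g);px=g["pixels"];K=g["intrinsics"];T=g["cam_to_world"]
def ray(u,v,z):
    d=T[:3,:3]@np.array([(u-K[0,2])/K[0,0],(v-K[1,2])/K[1,1],1]);return T[:3,3]+d*(z-T[2,3])/d[2]
gray=px.min(2); b=np.zeros_like(gray)
cv2.imwrite('x.png',gray)
b[195:265,318:428]=gray[195:265,318:428]>130
n,l,st,c=cv2.connectedComponentsWithStats(b)
for i in range(1,n):
    if st[i,4]>40: print('key',st[i],c[i].round(1),ray(*c[i],68).round(1),'z',np.nanmedian(W[l==i][:,2]).round(1))
c0=np.array([542.3,-224.]);a=np.radians(2.48);R=np.array([[np.cos(a),-np.sin(a)],[np.sin(a),np.cos(a)]])
for p in((40,88),(40,0),(40,-88),(-40,55),(-40,-55)): print(p,(c0+R@p).round(1))
z=W[...,2]
s=(z>7);s[:220]=0;s[275:]=0;s[:,:176]=0;s[:,250:]=0
s=cv2.morphologyEx(s.astype(np.uint8),cv2.MORPH_OPEN,np.ones((3,3)))
# sides and front by lines, rays on z=12
L=[];Rr=[];F=[]
for v in range(228,254):
    u=np.where(s[v])[0]; L.append(ray(u[0]-.5,v,12)[:2]);Rr.append(ray(u[-1]+.5,v,12)[:2])
for u in range(190,236):
    v=np.where(s[:,u])[0]; F.append(ray(u,v[-1]+.5,12)[:2])
def fit(P):
    return cv2.fitLine(np.array(P,np.float32),cv2.DIST_HUBER,0,.01,.01).ravel()
f=[fit(P) for P in(L,Rr,F)]
for q in f: print(q.round(3),np.degrees(np.arctan2(q[1],q[0])))
reg=np.zeros(z.shape,bool);reg[160:210,165:240]=1
w=(z>78)&(z<94)&reg;print(cv2.minAreaRect(W[w][:,:2].astype(np.float32)))
t=(z>48)&(z<90)&reg; t[:]=0;t[225:240,180:228]=(z[225:240,180:228]>58); P=W[t];print('panel top',P.mean(0),P.min(0),P.max(0),fit(P[:,:2]))
# lid
m=(z>95)&(z<215);m[:140]=0;m[172:]=0;m[:,:150]=0;m[:,245:]=0
P=W[m];c=P.mean(0);u_,s_,vt=np.linalg.svd(P-c);print('lid plane',c,vt[2],s_/len(P)**.5); Q=P[P[:,2]>193];print('edge',Q.mean(0),Q.min(0),Q.max(0))
E
```

```text
key [399 203  20  18 193] [408.2 214.4] [ 586.7 -311.3   68. ] z 69.4
key [328 208  17  17 265] [336.2 215.5] [ 579.  -134.5   68. ] z 69.2
key [359 211  28  10 270] [372.2 215.4] [ 581.8 -222.7   68. ] z 69.1
key [386 238  20  20 203] [395.6 247.4] [ 504.7 -281.1   68. ] z 69.4
key [342 240  18  17 232] [350.6 248. ] [ 500.3 -171.2   68. ] z 69.3
(40, 88) [ 578.5 -134.4]
(40, 0) [ 582.3 -222.3]
(40, -88) [ 586.1 -310.2]
(-40, 55) [ 500.  -170.8]
(-40, -55) [ 504.7 -280.7]
[9.89000e-01 1.45000e-01 5.11091e+02 2.59378e+02] 8.356176
[9.90000e-01 1.39000e-01 5.15124e+02 1.08432e+02] 7.9621263
[ 1.41000e-01 -9.90000e-01  4.64894e+02  1.74479e+02] -81.86671
((651.1174926757812, 204.15383911132812), (98.16228485107422, 138.82373046875), 7.827935218811035)
panel top [537.17409907 188.49598807  75.4426518 ] [529.78804804 145.54960802  58.08041815] [544.25820841 232.68164855  82.48772461] [ 1.1949250e-01 -9.9283510e-01  5.3689752e+02  1.8828894e+02]
lid plane [692.57948577 207.0523034  170.32589033] [-0.87716623 -0.1215846  -0.46453911] [40.75157958 37.53717706  2.48855284]
edge [675.52339856 207.21254199 200.68806214] [661.0842088  138.92243985 193.04435981] [690.97806037 275.0196222  206.86360913]
```

Everything checks against the given sizes. The unit's origin is about (593.3, 195.3), yaw 8.1°. The panel face is about 70 mm short of home and the lid about 1.09 rad open. The keys match the console layout within 1 mm.

```bash
cat >> h.py <<'E'
O=np.array([593.3,195.3]);A=np.radians(8.1)
def unit(x,y): 
    c,s=np.cos(A),np.sin(A); return O+[c*x-s*y,s*x+c*y]
def inunit(p):
    c,s=np.cos(A),np.sin(A); d=np.array(p[:2])-O; return np.array([c*d[0]+s*d[1],-s*d[0]+c*d[1]])
def go(x,y,z,p=None,yaw=188.1):
    "shift in tool units (40 mm) from commanded/measured p to world target"
    s=env.state(); p=s["ee_pos"] if p is None else p
    t=np.radians(yaw); d=np.array([x,y,z])-p
    ax=np.array([np.cos(t),np.sin(t),0]); ay=np.array([np.sin(t),-np.cos(t),0])
    return (np.array([d@ax,d@ay,-d[2]])/40).round(2)
def st():
    s=env.state(); print(round(s["time_s"],2),s["ee_pos"].round(1),s["ee_rot"].round(1),'unit',inunit(s["ee_pos"]).round(1),'F',s["force"].round(1),'w',round(s["gripper_width"],1))
E
python3 -c "
from h import *
print(go(*unit(-112,0),200)); st()"
```

```text
[ -6.79 -10.41   0.33]
0.1 [154.8 553.3 213.2] [-179.9   -0.   164.4] unit [-383.7  416.2] F [-0.  -0.4 -0.3] w 91.3
```

Request:
{"api": "send_rows", "payload": {"steps": [[[0,0,0,-0.87,0],[0,0,0,-0.87,0],[0,0,0,-0.86,0],[0,0,0,-0.85,0],[0,0,0,0,0]]]}}

```text
time_s: 0.52
ee_pos: [154.8, 553.4, 213.5]
ee_rot: [-179.9, -0.0, -171.8]
force: [0.4, -0.0, 0.6]
gripper_width: 60.4
gripper_force: 0.0
```

Request:
{"api": "send_rows", "payload": {"steps": [[[-0.45,-0.69,0.02,0,0],[-0.45,-0.69,0.02,0,0],[-0.45,-0.69,0.02,0,0],[-0.45,-0.69,0.02,0,0],[-0.45,-0.69,0.02,0,0]]]}}

```text
time_s: 0.93
ee_pos: [264.0, 428.4, 209.7]
ee_rot: [-180.0, -0.0, -172.0]
force: [0.1, 0.9, -0.1]
gripper_width: 27.3
gripper_force: 0.0
```

Request:
{"api": "send_rows", "payload": {"steps": [[[-0.45,-0.69,0.02,0,0],[-0.45,-0.69,0.02,0,0],[-0.45,-0.69,0.02,0,0],[-0.45,-0.69,0.02,0,0],[-0.45,-0.69,0.02,0,0]]]}}

```text
time_s: 1.35
ee_pos: [372.6, 304.4, 205.8]
ee_rot: [180.0, -0.0, -172.1]
force: [1.3, 0.3, 0.2]
gripper_width: 0.4
gripper_force: 0.0
```

Request:
{"api": "send_rows", "payload": {"steps": [[[-0.45,-0.69,0.02,0,0],[-0.45,-0.69,0.02,0,0],[-0.45,-0.69,0.02,0,0],[-0.45,-0.69,0.02,0,0],[0,0,0,0,0]]]}}

```text
time_s: 1.77
ee_pos: [461.9, 202.9, 202.4]
ee_rot: [-179.9, 0.1, -172.3]
force: [0.3, 0.1, 0.2]
gripper_width: 0.4
gripper_force: 0.0
```

```bash
python3 -c "
from h import *
st(); print(go(*unit(-112,0),26))"
```

```text
1.77 [461.9 202.9 202.4] [-1.799e+02  1.000e-01 -1.723e+02] unit [-129.    26.1] F [0.3 0.1 0.2] w 0.4
[-0.42 -0.65  4.41]
```

Request:
{"api": "send_rows", "payload": {"steps": [[[-0.42,-0.65,0.9,0,0],[0,0,0.9,0,0],[0,0,0.9,0,0],[0,0,0.9,0,0],[0,0,0.7,0,0]]]}}

```text
time_s: 2.18
ee_pos: [475.1, 185.9, 32.7]
ee_rot: [-180.0, -0.2, -172.1]
force: [-0.1, -0.0, -0.4]
gripper_width: 0.5
gripper_force: 0.0
```

Request:
{"api": "send_rows", "payload": {"steps": [[[0,0,0.1,0,0],[-0.2,0,0,0,0],[-0.2,0,0,0,0],[-0.2,0,0,0,0],[-0.1,0,0,0,0]]]}}

```text
time_s: 2.6
ee_pos: [507.8, 191.1, 33.4]
ee_rot: [179.9, 0.3, -171.9]
force: [0.3, -0.4, -0.3]
gripper_width: 0.4
gripper_force: 0.0
```

```bash
python3 -c "
from h import *
st(); print(go(*unit(-6,0),26))"
```

```text
2.6 [507.8 191.1  33.4] [ 179.9    0.3 -171.9] unit [-85.3   7.9] F [ 0.3 -0.4 -0.3] w 0.4
[-1.98 -0.2   0.18]
```

Request:
{"api": "send_rows", "payload": {"steps": [[[0,-0.17,0.1,0,0],[-0.12,0,0,0,0],[-0.15,0,0,0,0],[-0.15,0,0,0,0],[-0.15,0,0,0,0]]]}}

```text
time_s: 3.02
ee_pos: [527.3, 186.3, 27.2]
ee_rot: [-180.0, -0.1, -171.9]
force: [-4.0, -2.1, 2.4]
gripper_width: 0.2
gripper_force: 1.8
```

Request:
{"api": "send_rows", "payload": {"steps": [[[-0.15,0,0,0,0],[-0.15,0,0,0,0],[-0.15,0,0,0,0],[-0.15,0,0,0,0],[-0.15,0,0,0,0]]]}}

```text
time_s: 3.43
ee_pos: [558.0, 191.0, 27.2]
ee_rot: [180.0, -0.0, -171.9]
force: [-3.7, -0.0, 2.7]
gripper_width: 0.4
gripper_force: 1.8
```

Request:
{"api": "send_rows", "payload": {"steps": [[[-0.12,0,0,0,0],[-0.1,0,0,0,0],[-0.1,0,0,0,0],[-0.1,0,0,0,0],[0,0,0,0,0]]]}}

```text
time_s: 3.85
ee_pos: [575.8, 193.5, 27.1]
ee_rot: [180.0, 0.1, -171.9]
force: [-0.7, 0.7, 0.1]
gripper_width: 0.6
gripper_force: 0.0
```

```bash
python3 -c "
from h import *
st(); print(go(*unit(-6,0),26))"
```

```text
3.85 [575.8 193.5  27.1] [ 1.800e+02  1.000e-01 -1.719e+02] unit [-17.6   0.6] F [-0.7  0.7  0.1] w 0.6
[-0.29 -0.02  0.03]
```

Request:
{"api": "send_rows", "payload": {"steps": [[[-0.08,0,0,0,0],[-0.08,0,0,0,0],[-0.08,0,0,0,0],[-0.08,0,0,0,0],[0,0,0,0,0]]]}}

```text
time_s: 4.27
ee_pos: [585.8, 194.7, 27.1]
ee_rot: [-180.0, -0.2, -171.9]
force: [-6.6, -0.2, 3.2]
gripper_width: 0.2
gripper_force: 2.9
```

```bash
python3 -c "
from h import *
st()"
```

```text
4.27 [585.8 194.7  27.1] [-180.    -0.2 -171.9] unit [-7.6  0.4] F [-6.6 -0.2  3.2] w 0.2
```

Request:
{"api": "send_rows", "payload": {"steps": [[[-0.06,0,0,0,0],[-0.06,0,0,0,0],[0,0,0,0,0]]]}}

```text
time_s: 4.52
ee_pos: [585.4, 194.5, 27.1]
ee_rot: [-179.9, -0.8, -171.9]
force: [-17.3, -1.6, 12.1]
gripper_width: 0.3
gripper_force: 9.0
```

Request:
{"api": "send_rows", "payload": {"steps": [[[-0.06,0,0,0,0],[0,0,0,0,0]]]}}

```text
time_s: 4.68
ee_pos: [585.2, 194.5, 27.2]
ee_rot: [-179.9, -1.1, -171.9]
force: [-23.6, -3.3, 16.9]
gripper_width: 0.3
gripper_force: 12.1
```

The tray has stopped hard at the expected place. I'll back off, rise and check.

Request:
{"api": "send_rows", "payload": {"steps": [[[0.3,0,0,0,0],[0.8,0,0,0,0],[0.8,0,-0.4,0,0],[0.4,0,-0.9,0,0],[0,0,-0.9,0,0]]]}}

```text
time_s: 5.1
ee_pos: [498.5, 182.0, 114.6]
ee_rot: [-179.9, -0.4, -171.9]
force: [1.3, 0.1, -0.1]
gripper_width: 0.4
gripper_force: 0.0
```

```bash
python3 - <<'E'
from h import *
st()
g=grab("top");W=world(g)
z=W[...,2]; t=np.zeros(z.shape,bool);t[195:225,185:226]=(z[195:225,185:226]>60)&(z[195:225,185:226]<90)
P=W[t];q=np.array([inunit(p) for p in P]);k=abs(q[:,1])<40;print(k.sum(),np.median(q[k],0),np.median(P[k,2]),np.percentile(q[k,0],[5,95]))
cv2.imwrite('pics/crop2.png',cv2.resize(g["pixels"][130:270,140:260,::-1],None,fx=4,fy=4,interpolation=cv2.INTER_CUBIC))
E
```

```text
5.1 [498.5 182.  114.6] [-179.9   -0.4 -171.9] unit [-95.7   0.2] F [ 1.3  0.1 -0.1] w 0.4
117 [11.48995843 -3.52956591] 77.75141944194093 [ 9.68379441 15.55659358]
```

View pics/crop2.png

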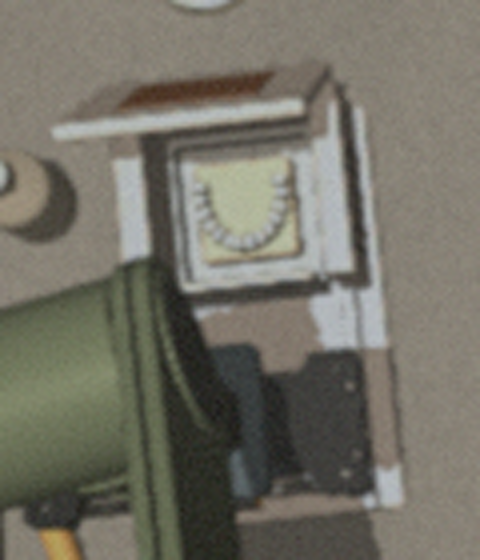

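The cast and panel are in the chamber; the panel's top edge, at crop (190–320, 285), measures about 12 mm in the unit's frame, which is flush. Next I'll go over and behind the lid.

Request:
{"api": "send_rows", "payload": {"steps": [[[0,0,-0.9,0,0],[0,0,-0.9,0,0],[-0.4,0,-0.9,0,0],[-0.6,0,-0.9,0,0],[-0.8,0,-0.3,0,0]]]}}

```text
time_s: 5.57
ee_pos: [576.0, 193.9, 277.3]
ee_rot: [179.9, 0.7, -171.9]
force: [0.2, 0.5, 0.1]
gripper_width: 0.5
gripper_force: 0.0
```

Request:
{"api": "send_rows", "payload": {"steps": [[[-0.8,0,0,0,0],[-0.8,0,0,0,0],[-0.8,0,0,0,0],[-0.8,0,0,0,0],[-0.7,0,0,0,0]]]}}

```text
time_s: 5.98
ee_pos: [730.8, 215.2, 269.6]
ee_rot: [180.0, 0.2, -171.9]
force: [0.8, 0.3, 0.1]
gripper_width: 0.3
gripper_force: 0.0
```

```bash
python3 -c "
from h import *
st(); print(go(*unit(135,0),185))"
```

```text
5.98 [730.8 215.2 269.6] [ 180.     0.2 -171.9] unit [138.9   0.3] F [0.8 0.3 0.1] w 0.3
[ 0.1  -0.01  2.11]
```

Request:
{"api": "send_rows", "payload": {"steps": [[[0.05,0,0.6,0,0],[0.05,0,0.8,0,0],[0,0,0.7,0,0],[0,0,0.1,0,0]]]}}

```text
time_s: 6.32
ee_pos: [722.2, 213.7, 175.0]
ee_rot: [-179.9, -0.5, -171.9]
force: [-0.6, -0.1, -1.0]
gripper_width: 0.3
gripper_force: 0.0
```

```bash
python3 -c "
from h import *
st(); print(go(*unit(108,0),179))"
```

```text
6.32 [722.2 213.7 175. ] [-179.9   -0.5 -171.9] unit [1.302e+02 1.000e-01] F [-0.6 -0.1 -1. ] w 0.3
[ 0.56 -0.   -0.1 ]
```

Request:
{"api": "send_rows", "payload": {"steps": [[[0.28,0,-0.05,0,0],[0.28,0,-0.05,0,0],[0.2,0,0.12,0,0],[0.2,0,0.12,0,0],[0.21,0,0.13,0,0]]]}}

```text
time_s: 6.73
ee_pos: [679.6, 208.2, 173.9]
ee_rot: [180.0, 0.4, -171.9]
force: [0.8, 0.1, 2.4]
gripper_width: 0.5
gripper_force: 0.9
```

Request:
{"api": "send_rows", "payload": {"steps": [[[0.17,0,0.18,0,0],[0.17,0,0.18,0,0],[0.17,0,0.19,0,0],[0.14,0,0.28,0,0],[0.14,0,0.28,0,0]]]}}

```text
time_s: 7.15
ee_pos: [648.0, 203.9, 129.0]
ee_rot: [180.0, 0.3, -171.9]
force: [-0.7, -0.4, 1.7]
gripper_width: 0.5
gripper_force: 0.7
```

```bash
python3 -c "
from h import *
st(); print(go(*unit(46,0),95))"
```

```text
7.15 [648.  203.9 129. ] [ 180.     0.3 -171.9] unit [55.3  0.8] F [-0.7 -0.4  1.7] w 0.5
[ 0.23 -0.02  0.85]
```

Request:
{"api": "send_rows", "payload": {"steps": [[[0.1,0,0.2,0,0],[0.08,0,0.2,0,0],[0.05,0,0.2,0,0],[0,0,0.15,0,0],[0,0,0,0,0]]]}}

```text
time_s: 7.57
ee_pos: [637.1, 202.2, 96.2]
ee_rot: [180.0, -0.0, -171.9]
force: [0.4, 0.2, 0.1]
gripper_width: 0.3
gripper_force: 0.0
```

Request:
{"api": "send_rows", "payload": {"steps": [[[0,0,0.06,0,0],[0,0,0.06,0,0],[0,0,0,0,0]]]}}

```text
time_s: 7.82
ee_pos: [637.5, 202.2, 95.7]
ee_rot: [180.0, 0.1, -171.9]
force: [-5.9, -0.7, 17.5]
gripper_width: 0.3
gripper_force: 8.8
```

The lid resists at its closed height (95.7 mm against the expected 95.5). I'll lift, move over to the console, and verify the lid on the way.

Request:
{"api": "send_rows", "payload": {"steps": [[[0,0,-0.6,0,0],[0,0,-0.9,0,0],[0,-0.5,-0.4,0,0],[0,-0.9,0,0,0],[0,-0.9,0,0,0]]]}}

```text
time_s: 8.23
ee_pos: [651.0, 111.1, 169.6]
ee_rot: [-180.0, 0.2, -171.8]
force: [0.8, -0.1, -1.0]
gripper_width: 0.4
gripper_force: 0.0
```

Request:
{"api": "send_rows", "payload": {"steps": [[[0,-0.9,0,0,0],[0,-0.9,0,0,0],[0,-0.9,0,0,0],[0,-0.9,0,0,0],[0,-0.9,0,0,0]]]}}

```text
time_s: 8.65
ee_pos: [675.5, -69.0, 167.6]
ee_rot: [180.0, -0.0, -171.9]
force: [1.2, 0.8, 1.0]
gripper_width: 0.2
gripper_force: 0.0
```

```bash
python3 - <<'E'
from h import *
st(); print(go(586.4,-310.8,90))
g=grab("top");z=world(g)[...,2];W=world(g)
q=np.array([inunit(p) for p in W.reshape(-1,3)]).reshape(480,640,2)
for a,b in((10,40),(40,75),(75,110),(110,125)):
    m=(q[...,0]>a)&(q[...,0]<b)&(abs(q[...,1])<60)&(z>40);print(a,np.nanmedian(z[m]),m.sum())
E
```

```text
8.65 [675.5 -69.  167.6] [ 180.    -0.  -171.9] unit [  44.1 -273.3] F [1.2 0.8 1. ] w 0.2
[ 3.06 -5.67  1.94]
10 96.4340966822408 673
40 97.04306625118886 724
75 97.06343414252615 719
110 96.593853768558 314
```

The lid is flat and shut, at 96–97 mm all over.

Request:
{"api": "send_rows", "payload": {"steps": [[[0.4,-0.8,0.1,0,0],[0.44,-0.8,0.2,0,0],[0.44,-0.8,0.2,0,0],[0.44,-0.8,0.2,0,0],[0.44,-0.8,0.2,0,0]]]}}

```text
time_s: 9.12
ee_pos: [611.7, -239.1, 131.2]
ee_rot: [180.0, -0.0, -171.9]
force: [-0.2, -0.1, -0.6]
gripper_width: 0.5
gripper_force: 0.0
```

Request:
{"api": "send_rows", "payload": {"steps": [[[0.44,-0.8,0.2,0,0],[0.4,-0.65,0.2,0,0],[0,0,0,0,0],[0,0,0,0,0]]]}}

```text
time_s: 9.45
ee_pos: [586.3, -301.1, 114.9]
ee_rot: [179.9, -0.1, -172.1]
force: [0.3, 0.1, -0.7]
gripper_width: 0.4
gripper_force: 0.0
```

```bash
python3 -c "
from h import *
st(); print(go(586.4,-310.8,80))"
```

```text
9.45 [ 586.3 -301.1  114.9] [ 1.799e+02 -1.000e-01 -1.721e+02] unit [ -76.8 -490.5] F [ 0.3  0.1 -0.7] w 0.4
[ 0.03 -0.24  0.87]
```

Request:
{"api": "send_rows", "payload": {"steps": [[[0.03,-0.24,0.4,0,0],[0,0,0.47,0,0],[0,0,0.15,0,0],[0,0,0,0,0]]]}}

```text
time_s: 9.78
ee_pos: [586.9, -307.7, 73.2]
ee_rot: [179.8, -0.2, -171.8]
force: [-0.7, 0.2, -0.3]
gripper_width: 0.2
gripper_force: 0.0
```

Request:
{"api": "send_rows", "payload": {"steps": [[[0,0,0.1,0,0],[0,0,0.1,0,0],[0,0,0.1,0,0],[0,0,0,0,0]]]}}

```text
time_s: 10.12
ee_pos: [588.5, -309.2, 63.6]
ee_rot: [-180.0, 0.1, -171.9]
force: [1.4, 1.7, 3.1]
gripper_width: 0.2
gripper_force: 1.8
```

Request:
{"api": "send_rows", "payload": {"steps": [[[0,0,0.06,0,0],[0,0,0.05,0,0],[0,0,0,0,0]]]}}

```text
time_s: 10.37
ee_pos: [588.6, -309.3, 61.2]
ee_rot: [-180.0, 0.2, -171.9]
force: [-0.2, 3.6, 12.6]
gripper_width: 0.0
gripper_force: 6.0
```

The triangle is fully down (12.6 N at 61.2 mm). Now I'll release it and go to the round key.

Request:
{"api": "send_rows", "payload": {"steps": [[[0,0,-0.5,0,0],[0,0,-0.6,0,0],[0,0,-0.1,0,0],[0,0,0,0,0]]]}}

```text
time_s: 10.7
ee_pos: [588.1, -310.4, 108.3]
ee_rot: [-179.9, 0.2, -171.9]
force: [-0.1, -0.7, -0.8]
gripper_width: 0.7
gripper_force: 0.0
```

```bash
python3 -c "
from h import *
st(); print(go(500.2,-171,100), go(582.1,-222.5,100,np.array([500.2,-171,100])))"
```

```text
10.7 [ 588.1 -310.4  108.3] [-179.9    0.2 -171.9] unit [ -76.4 -499.9] F [-0.1 -0.7 -0.8] w 0.7
[1.68 3.76 0.21] [-1.85 -1.56 -0.  ]
```

Request:
{"api": "send_rows", "payload": {"steps": [[[0.34,0.75,0,0,0],[0.34,0.75,0,0,0],[0.34,0.75,0,0,0],[0.33,0.75,0,0,0],[0.33,0.76,0,0,0]]]}}

```text
time_s: 11.12
ee_pos: [497.4, -168.8, 104.9]
ee_rot: [179.9, -0.2, -171.9]
force: [0.0, 0.3, -0.3]
gripper_width: 0.5
gripper_force: 0.0
```

Request:
{"api": "send_rows", "payload": {"steps": [[[0,0,0,0,0],[0,0,0,0,0]]]}}

```text
time_s: 11.28
ee_pos: [497.9, -168.9, 105.5]
ee_rot: [179.9, -0.1, -171.8]
force: [-0.1, -1.3, -0.4]
gripper_width: 1.0
gripper_force: 0.0
```

```bash
python3 -c "
from h import *
st(); print(go(500.2,-171,75))"
```

```text
11.28 [ 497.9 -168.9  105.5] [ 1.799e+02 -1.000e-01 -1.718e+02] unit [-145.7 -347.1] F [-0.1 -1.3 -0.4] w 1.0
[-0.05 -0.06  0.76]
```

Request:
{"api": "send_rows", "payload": {"steps": [[[-0.05,-0.06,0.4,0,0],[0,0,0.36,0,0],[0,0,0.1,0,0],[0,0,0.1,0,0],[0,0,0,0,0]]]}}

```text
time_s: 11.7
ee_pos: [501.7, -172.8, 67.4]
ee_rot: [180.0, -0.1, -171.9]
force: [-0.8, 0.3, 2.3]
gripper_width: 0.7
gripper_force: 0.9
```

Request:
{"api": "send_rows", "payload": {"steps": [[[0,0,0.08,0,0],[0,0,0.06,0,0],[0,0,0.05,0,0],[0,0,0,0,0]]]}}

```text
time_s: 12.03
ee_pos: [502.4, -172.8, 61.4]
ee_rot: [-179.9, 0.1, -171.9]
force: [-2.3, -1.7, 3.6]
gripper_width: 0.7
gripper_force: 2.4
```

Request:
{"api": "send_rows", "payload": {"steps": [[[0,0,0.05,0,0],[0,0,0,0,0]]]}}

```text
time_s: 12.2
ee_pos: [502.5, -172.9, 61.1]
ee_rot: [-179.9, 0.1, -171.9]
force: [-5.6, -0.7, 16.3]
gripper_width: 0.5
gripper_force: 8.4
```

Request:
{"api": "send_rows", "payload": {"steps": [[[0,0,-0.5,0,0],[0,0,-0.6,0,0],[0,0,-0.1,0,0],[0,0,0,0,0]]]}}

```text
time_s: 12.53
ee_pos: [503.5, -172.6, 108.2]
ee_rot: [-179.9, 0.3, -171.9]
force: [0.0, 0.0, -0.3]
gripper_width: 1.0
gripper_force: 0.0
```

```bash
python3 -c "
from h import *
st(); print(go(582.1,-222.5,100))"
```

```text
12.53 [ 503.5 -172.6  108.2] [-179.9    0.3 -171.9] unit [-140.8 -351.6] F [ 0.   0.  -0.3] w 1.0
[-1.77 -1.51  0.2 ]
```

Request:
{"api": "send_rows", "payload": {"steps": [[[-0.59,-0.5,0,0,0],[-0.59,-0.5,0,0,0],[-0.59,-0.51,0,0,0],[0,0,0,0,0],[0,0,0,0,0]]]}}

```text
time_s: 12.95
ee_pos: [580.6, -222.3, 104.4]
ee_rot: [179.9, -0.1, -171.9]
force: [-0.4, 1.0, -0.1]
gripper_width: 0.4
gripper_force: 0.0
```

```bash
python3 -c "
from h import *
st(); print(go(582.1,-222.5,75))"
```

```text
12.95 [ 580.6 -222.3  104.4] [ 1.799e+02 -1.000e-01 -1.719e+02] unit [ -71.4 -411.6] F [-0.4  1.  -0.1] w 0.4
[-0.04 -0.01  0.73]
```

Request:
{"api": "send_rows", "payload": {"steps": [[[0,0,0.4,0,0],[0,0,0.33,0,0],[0,0,0.1,0,0],[0,0,0.1,0,0],[0,0,0,0,0]]]}}

```text
time_s: 13.37
ee_pos: [579.4, -221.3, 68.6]
ee_rot: [179.9, -0.1, -171.9]
force: [-0.1, -0.8, -0.0]
gripper_width: 0.7
gripper_force: 0.0
```

Request:
{"api": "send_rows", "payload": {"steps": [[[0,0,0.08,0,0],[0,0,0.06,0,0],[0,0,0.05,0,0],[0,0,0.05,0,0],[0,0,0,0,0]]]}}

```text
time_s: 13.78
ee_pos: [580.8, -222.0, 61.2]
ee_rot: [-180.0, 0.1, -171.9]
force: [-2.5, 2.2, 9.3]
gripper_width: 0.4
gripper_force: 4.5
```

The bar key is fully down (9.3 N at 61.2 mm). Now I'll release it, retreat up and check before handing in.

Request:
{"api": "send_rows", "payload": {"steps": [[[0,0,-0.5,0,0],[0,0,-0.8,0,0],[0,0,-0.8,0,0],[0,0,-0.5,0,0],[0,0,0,0,0]]]}}

```text
time_s: 14.2
ee_pos: [583.6, -223.4, 169.2]
ee_rot: [-179.7, 0.5, -171.9]
force: [0.7, -1.0, -0.0]
gripper_width: 0.5
gripper_force: 0.0
```

```bash
python3 - <<'E'
from h import *
st()
g=grab("scene","end.png");W=world(g);z=W[...,2]
d=W[...,:2]
for n,p in dict(tri=(586.4,-310.8),round=(500.2,-171),bar=(582.1,-222.5),sq=(578.7,-134.5),cross=(504.7,-281)).items():
    m=(np.hypot(*(np.moveaxis(d,-1,0)-np.array(p)[:,None,None]))<8)&(z<80);print(n,m.sum(),np.nanmedian(z[m]))
q=np.array([inunit(p) for p in W.reshape(-1,3)]).reshape(480,640,2)
m=(q[...,0]>15)&(q[...,0]<50)&(abs(q[...,1])<50)&(z>40);print('lid',m.sum(),np.nanmedian(z[m]))
E
```

```text
14.2 [ 583.6 -223.4  169.2] [-179.7    0.5 -171.9] unit [ -68.6 -413.2] F [ 0.7 -1.  -0. ] w 0.5
tri 40 67.04722064145005
round 0 nan
bar 31 66.85461663696924
sq 26 67.80704774935225
cross 29 66.44709788620435
lid 374 94.64428963300287
  return np.nanmean(a, axis, out=out, keepdims=keepdims)
```

View pics/end.png

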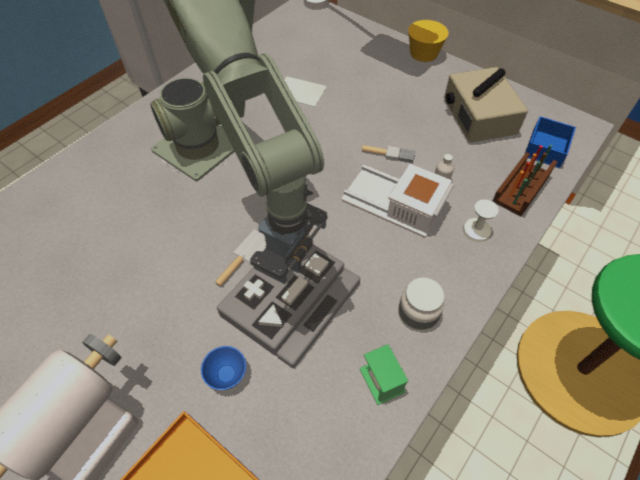

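The final view shows the lid shut at (420,190), the visible keys up, the bystanders where they were and the gripper clear of everything.

```bash
python3 -c "
from h import *
print(env.job_done())"
```

```text
the job is handed in; nothing more can be done
None
```

I handed the job in at about 14 s: the tray is home and flush, the lid is shut, and the triangle, round and bar keys were each pressed fully down in order and released (the arm hid the round key in the last picture); no verdict came back.

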